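# Hold the tablet mill's lid at the run mark

### The arm

A 6-joint arm with a two-finger parallel gripper is mounted at the origin on the work surface. World frame = base frame: x ahead of the robot, y to its left, z up, the work surface at z = 0. Lengths are in m, angles in degrees, forces in N, time in s.
With the tool pointing down it reaches from about 0.425 to 1.125 m from the base axis. Payload 14.9 kg.
Tool frame: the origin (TCP) lies between the finger pads; the fingertips stand 25 mm ahead of it and the grasp point (between the pads) lies 6 mm ahead of it; y points along the fingers, z is the direction in which the jaws open and shut, and the axes are right-handed (so a half turn about y gives the same grasp; the last joint's range is limited). The gripper opens to 91 mm and grips with 3 to 60 N. Pads are 32 mm wide; open, the fingers measure 118 mm over their backs; the gripper's body (76 mm by 178 mm) begins 60 mm behind the grasp point.
Start: joints at [73.207, 21.709, 99.362, -0, 58.929, -1.908], TCP at [0.18, 0.677, 0.239] pointing down, gripper open.
Joint ranges: [-158.91, 158.91], [-42.39, 125.64], [0.06, 152.35], [-60.88, 240.88], [17.5, 164.5], [-176.32, 176.32]. Speed limits (degrees/s): [108.29, 108.29, 136.94, 180, 180, 180].

### API

Orientations are given as [roll, pitch, yaw] about the fixed x, y, z axes, in that order (R = Rz(yaw) Ry(pitch) Rx(roll)).
In Python, from station import r gives the robot as it stands. The module is installed in compiled form; this text tells all that it offers.
- The arm moves only by the tool play_rows, never from a script. Its argument "commands" is a list of rows, each a list of 7 numbers: the finger opening in mm, from 0 to 91.2, then the shift along the tool's x, y, z in mm, then the turn, a rotation vector about the tool's x, y, z in rad. A call has 1 to 12 rows; each row shifts and turns the commanded pose from where the row before left it, along the tool's axes as they then stand; what a row does not reach is not made up. A row lasts 1/12 s, in which the tool goes at most 41.7 mm and 7.16 degrees, less where a joint would pass 70% of its speed; a pose out of reach is approached as far as the arm can. A call with a gripper value outside its range is refused whole. The fingers move at their own pace and stop on an object; the grip force is fixed at half the most. Time passes only in rows, so rows that do not move let the fingers close. It gives the time, the measured TCP pose, the force and the opening at its end, in the units of the state.
- r.sense(): the state, without advancing time (a new reading comes with each control period).
- r.get_image(name): name is "side" or "top"; returns (picture, depth): 420x560x3 uint8, blue, green, red; 420x560 float32, m along the optical axis (not along the pixel's ray), 0 where there is no reading.
- r.camera_params(name): a dict with "K" (3x3 intrinsics, pixels), "k1" (the pictures are not rectified: a ray, as slopes to the right and down, at radius r is drawn at 1 + k1 r^2 times it, then the intrinsics apply), "origin" and "rotation" of the camera in the world. Camera axes: x right, y up, looking along -z (the intrinsics and any distortion apply to the point x, -y, -z); pixel columns grow to the right and rows downward; lengths in m; the calibration is good to about 2 mm. A picture is of the moment at which its call begins. camera_params takes no time and is no camera call.
- r.job_done(): hands the job in, once; it reports no verdict.
The state is a dict: "time": time; "joint_pos": joint angles; "qvel": joint speeds; "tau": joint torques, N m; "position": TCP position; "tool_rot": TCP orientation; "contact_force": force on the tool from outside, world axes, zero at the start; "torque": the same for the moment, N m; "finger_gap": finger opening in m.
Only numpy, scipy, OpenCV 4.12 (cv2) and the standard library are available. Lean on these libraries where they do the work, as an engineer would, in place of code of your own. Each camera call takes 0.05 s, during which the arm holds its last target. There are 200 camera calls.

### The job

Pull the green bar-grip lid straight up out of its sprung catch on the parking rail, set it into the mouth of the tablet mill with its lugs in the two slots, fully down on the rim, and twist it clockwise (seen from above) until its pointers stand in the amber bands, halfway to the lock. Do not go on to the red mark where it clicks locked; finish while still gripping the lid and holding it still at amber against its return spring. Leave the blue lid, the tablet splitter and the feeding bowl where they are.

Things in the scene. Friction and masses are not known exactly. Their poses are not given: they have to be found in the camera images.
- lid: Mill lid, about 0.12 kg: green disc 80 mm across, 8 mm thick, white pointers on top at both ends of its grip bar. Below it a steel spigot, 40 mm across, 13 mm long; at its foot two lugs, 11 mm wide, 5 mm high, reach to 30 mm from the axis, below the bar's ends (lid +y and -y). Origin: on the axis, in the plane of the disc's underside (parked: on the rail's top); z up. Half a turn looks the same.
- lid_grip (a point): Point on the lid's axis in its upright green grip bar, 32 mm above the disc's underside, 24 mm above the disc's top: a good grasp height. The bar is 20 mm thick (along the lid's x), 56 mm long (along its y) and 36 mm high, in line with the lugs. Axes are the lid's.
- mill: Tablet mill, fixed: round white housing with blue bands, 132 mm across at the foot, 116 mm at the top; shoulder at 108 mm. Origin: centre of its underside, z up. Its mouth, in a steel rim 6 mm thick, is a round hole 45 mm across with two slots 16 mm wide along the mill's +y and -y, reaching 36 mm out.
- mill_mouth (a point): Centre of the mouth at the top of the rim, 110 mm above the table; axes are the mill's. The lid goes straight down, lugs (and bar) in line with the slots, until its disc lies on the rim: lid origin at this point. It then turns clockwise only (seen from above), lugs under the rim; a spring turns it back when it is let go.
- mill_half (a point): Middle of one amber band, 49.5 mm from the mill's axis, 109 mm above the table. Marks on the shoulder, each twice, half a turn apart: black at the slots (open, 0 deg), amber band 26 to 48 deg clockwise from there, middle at 37 deg (run), red at 72 deg (lock). From 55 deg the lugs press on the sprung lock catch.
- mill_ring (a joint): Angle (rad) of the sprung ring in the mill that the lugs push round, clockwise from above, 0 at rest. The lugs meet it after about 0.1 rad, so it reads about 0.1 less than the lid's twist: about 0.55 at mid amber, 1.15 at the lock click. It pushes back with 0.06 N m at 0 and 0.12 N m more per rad.
- rail: Aluminium parking rail, fixed, 100 x 250 mm (long side along its y), top at 50 mm; origin: centre of its underside. Two bays at y = -60 and +60 mm, one for each lid, either way round. In each, two sprung brass balls in black blocks (22 mm high, on the rail's centre line beside the lid) overlap the disc's rim: a straight pull up of about 8 N frees it.
- storage_lid: plain storage lid, blue disc 80 mm across with a round knob, parked in the rail's other bay; not the one to use. Origin at the centre of its underside (disc's underside). Leave it alone.
- splitter: white and green tablet splitter, 62 x 34 x 22 mm, lying between mill and rail. Origin at the centre of its underside. Leave it alone.
- bowl: blue feeding bowl, 130 mm across, 45 mm high. Origin at the centre of its underside. Leave it alone.

How it is judged:
By the outcome, as a careful person would: the job done as asked, in the order asked, and still so for the second after the job is handed in, while the arm keeps its last pose, push and grip.
It also fails if it takes over 48 s, if anything falls off the work surface, if the arm or the gripper's body presses on something with over 40 N, if the wrist force passes 120 N, or if a joint passes its speed limit or range.

## Working session

There is one attempt and no reset: what is moved stays moved. The work goes in short steps, Python scripts to look and compute and a tool call to move; the robot and the scene stay as the last step left them, time stands still between calls to the robot, and variables do not carry over. Pictures are saved under pics/ and viewed, about 8 in all and at most 12, crops included, and the job is handed in when it is done.

Besides the shell and the picture viewer there is one more tool, called after "Request:" as name(argument=value, ...), one argument or row to a line, values as JSON. play_rows: Moves the arm, as the interface text tells. Its arguments: {"type":"object","properties":{"commands":{"type":"array","items":{"type":"array","items":{"type":"number"}}}},"required":["commands"]}

```bash
mkdir -p pics
cat > h.py <<'E'
import numpy as np, cv2
from station import r
def und(n,u,v):
    c=r.camera_params(n);K=np.array(c["K"]);x=(u-K[0,2])/K[0,0];y=(v-K[1,2])/K[1,1]
    a,b=x,y
    for _ in range(20):
        s=1+c["k1"]*(a*a+b*b);a,b=x/s,y/s
    return a,b,np.array(c["origin"]),np.array(c["rotation"])
def ray(n,u,v):
    a,b,o,R=und(n,u,v);return o,R@np.array([a,-b,-1.])
def onz(n,u,v,z):
    o,d=ray(n,u,v);return o+d*(z-o[2])/d[2]
def atd(n,u,v,D):
    o,d=ray(n,u,v);return o+d*D[int(round(v)),int(round(u))]
def proj(n,p):
    c=r.camera_params(n);K=np.array(c["K"]);q=np.array(c["rotation"]).T@(np.array(p)-c["origin"])
    a,b=q[0]/-q[2],-q[1]/-q[2];s=1+c["k1"]*(a*a+b*b);return K[0,0]*a*s+K[0,2],K[1,1]*b*s+K[1,2]
E
python3 - <<'E'
from h import *
np.set_printoptions(precision=4,suppress=True)
for n in("top","side"):
    p,d=r.get_image(n);cv2.imwrite(f"pics/{n}0.png",p);np.save(n+"0.npy",d);print(n,r.camera_params(n))
print(r.sense())
E
```

```text
top {'K': array([[442.9442,   0.    , 280.1525],
       [  0.    , 442.9442, 209.1125],
       [  0.    ,   0.    ,   1.    ]]), 'k1': 0.039586048391153844, 'origin': array([0.3409, 0.1126, 1.1103]), 'rotation': array([ 11.164 ,  -0.3142, -89.756 ])}
side {'K': array([[461.6147,   0.    , 283.8058],
       [  0.    , 461.6147, 206.3226],
       [  0.    ,   0.    ,   1.    ]]), 'k1': -0.1472118187208651, 'origin': array([ 0.3625, -0.9703,  0.7709]), 'rotation': array([58.638 , -0.0729, -7.9755])}
{'time': 0.1, 'joint_pos': array([73.2073, 21.7352, 99.3916, -0.0015, 58.9295, -1.9096]), 'qvel': array([-0.1102, -0.1004, -0.0903, -0.1307, -0.0032,  0.0253]), 'tau': array([  0.0005, -76.5047, -43.5289,   0.0652,   0.0399,  -0.    ]), 'position': array([0.1797, 0.6762, 0.2384]), 'tool_rot': array([-90.0563,   0.0006, -14.8823]), 'contact_force': array([-0.5231, -0.5422, -0.699 ]), 'torque': array([ 0.0343, -0.0261,  0.0418]), 'finger_gap': 0.0915856811855705}
```

View pics/top0.png

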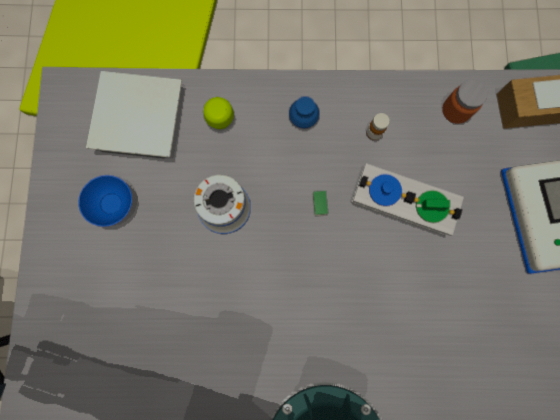

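View pics/side0.png

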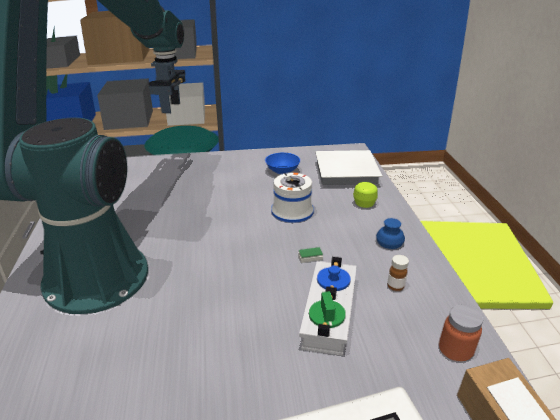

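```bash
sed -i 's/^from station.*/from station import r\nfrom scipy.spatial.transform import Rotation as Ro\ndef E(a): return Ro.from_euler("xyz",a,degrees=True).as_matrix()/; s/np.array(c\["rotation"\])/E(c["rotation"])/g' h.py
python3 - <<'E'
from h import *
p=cv2.imread("pics/top0.png")
a=cv2.resize(p[165:235,185:255],(390,390),interpolation=cv2.INTER_CUBIC)
b=cv2.resize(p[160:240,350:470],(None if 0 else (600,400)),interpolation=cv2.INTER_CUBIC)
a=cv2.resize(p[165:235,185:255],(560,560),interpolation=cv2.INTER_CUBIC)
cv2.imwrite("pics/mill.png",a)
# scale 8 for lid
cv2.imwrite("pics/lid.png",cv2.resize(p[175:235,400:475],(600,480),interpolation=cv2.INTER_CUBIC))
D=np.load("top0.npy")
print(proj("top",[0.18,.677,.239]),proj("side",[0.18,.677,.239]))
for n,u,v in(("mill",220,200),("bowl",107,203),("lid",433,206),("blue",386,190),("split",320,203)):print(n,atd("top",u,v,D))
E
```

```text
(np.float64(-35.01431650876714), np.float64(388.0975822666043)) (np.float64(170.92065602673836), np.float64(101.12422780599967))
mill [0.56180954 0.24853416 0.09744922]
bowl [0.57260098 0.54570369 0.00463707]
lid [ 0.55087634 -0.24915028  0.09388312]
blue [ 0.5914588  -0.14413131  0.08299806]
split [0.57300015 0.00701567 0.01696156]
```

View pics/mill.png

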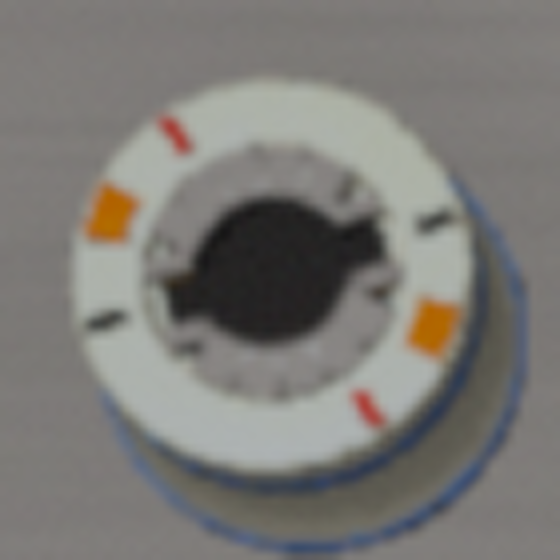

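View pics/lid.png

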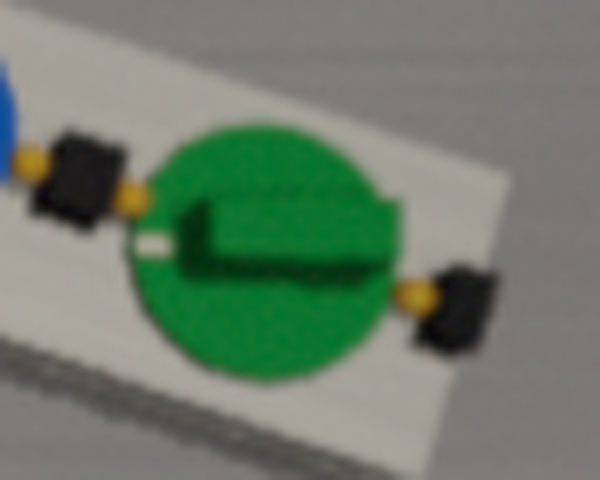

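```bash
cat > m.py <<'E'
from h import *
np.set_printoptions(precision=4,suppress=True)
if __name__=="__main__":
    f=lambda q,z:onz("top",(q[0]+.5)/8-.5+185,(q[1]+.5)/8-.5+165,z)
    for nm,a,b in(("black",(105,321),(434,221)),("amber",(111,214),(434,330)),("red",(176,135),(369,409))):
        A,B=f(a,.1085),f(b,.1085);d=B-A;print(nm,(A+B)/2,np.linalg.norm(d)/2,np.degrees(np.arctan2(d[1],d[0])))
    for n,(u0,u1,v0,v1) in(("top",(400,475,175,240)),("side",(290,360,280,345))):
        p=cv2.imread(f"pics/{n}0.png").astype(int);D=np.load(n+"0.npy")
        P=[];S=[]
        for v in range(v0,v1):
            for u in range(u0,u1):
                b,g,r_=p[v,u]
                if g>50 and g>1.6*r_ and g>1.6*b:
                    q=atd(n,u,v,D);P.append(q)
        P=np.array(P);print(n,len(P),np.percentile(P[:,2],[5,30,50,90,99]))
        T=P[P[:,2]>.088];print("bar top",len(T),T.mean(0),cv2.minAreaRect((T[:,:2]*1000).astype(np.float32)))
        L=P[P[:,2]<.066];print("disc",len(L),cv2.minEnclosingCircle((L[:,:2]*1000).astype(np.float32)),np.median(L[:,2]))
    g=lambda u,v,z:onz("top",(u+.5)/8-.5+400,(v+.5)/8-.5+175,z)
    print("disc c",(g(132,252,.058)+g(397,252,.058)+g(264,124,.058)+g(264,381,.058))/4)
    print("blocks",(g(78,181,.072)+g(457,310,.072))/2,g(457,310,.072)-g(78,181,.072))
    print("bar edges",g(210,196,.094),g(400,200,.094),g(210,262,.094),g(398,262,.094),"ptr",g(153,244,.058))
E
python3 m.py
```

```text
black [0.5631 0.251  0.1085] 0.04934196188222766 -72.21314076058059
amber [0.5628 0.2504 0.1085] 0.05004526264537079 -109.73492770835811
red [0.5631 0.2505 0.1085] 0.04977122972666444 -144.2441023549617
top 781 [0.0543 0.0569 0.0585 0.0937 0.0962]
bar top 204 [ 0.5553 -0.2553  0.1029] ((465.1050109863281, -81.35414123535156), (39.88102722167969, 458.82574462890625), 27.663293838500977)
disc 520 ((559.0963134765625, -260.3319396972656), 40.298370361328125) 0.05717837911219603
side 799 [0.0547 0.0566 0.058  0.0934 0.0954]
bar top 186 [ 0.5535 -0.2764  0.1038] ((470.1729736328125, -603.394287109375), (764.193603515625, 27.046846389770508), 75.6708755493164)
disc 503 ((557.7333984375, -261.0160217285156), 40.849605560302734) 0.05667491729977181
disc c [ 0.5582 -0.2609  0.058 ]
blocks [ 0.5573 -0.2567  0.072 ] [-0.0387 -0.1098  0.    ]
bar edges [ 0.5674 -0.2334  0.094 ] [ 0.5664 -0.2885  0.094 ] [ 0.5476 -0.2322  0.094 ] [ 0.5479 -0.2867  0.094 ] ptr [ 0.5604 -0.2277  0.058 ]
```

Request:
play_rows(
  commands=[
    [56,0,0,0,0,0.11,0],
    [56,0,0,0,0,0.11,0],
    [56,0,0,0,0,0.11,0],
    [56,0,0,0,0,0.11,0],
    [56,0,0,0,0,0.11,0],
    [56,0,0,0,0,0.11,0],
    [56,0,0,0,0,0.11,0],
    [56,0,0,0,0,0.11,0],
    [56,0,0,0,0,0.11,0],
    [56,0,0,0,0,0.11,0],
    [56,0,0,0,0,0.11,0],
    [56,0,0,0,0,0.11,0],
  ],
)

```text
time: 1.1
position: [0.1798, 0.6763, 0.2386]
tool_rot: [-90.0, -0.0, -90.8]
contact_force: [-0.0, -0.2, 0.1]
finger_gap: 0.0559
```

Request:
play_rows(
  commands=[
    [56,28,0,28,0,0,0],
    [56,28,0,28,0,0,0],
    [56,28,0,28,0,0,0],
    [56,28,0,28,0,0,0],
    [56,28,0,28,0,0,0],
    [56,28,0,28,0,0,0],
    [56,28,0,28,0,0,0],
    [56,28,0,28,0,0,0],
    [56,28,0,28,0,0,0],
    [56,28,0,28,0,0,0],
    [56,28,0,28,0,0,0],
    [56,28,0,28,0,0,0],
  ],
)

```text
time: 2.1
position: [0.5137, 0.3358, 0.2388]
tool_rot: [-90.0, -0.0, -90.5]
contact_force: [-0.7, 1.1, 0.0]
finger_gap: 0.0557
```

Request:
play_rows(
  commands=[
    [56,40,0,4,0,0,0],
    [56,40,0,4,0,0,0],
    [56,40,0,4,0,0,0],
    [56,40,0,4,0,0,0],
    [56,40,0,4,0,0,0],
    [56,40,0,4,0,0,0],
    [56,40,0,4,0,0,0],
    [56,40,0,4,0,0,0],
    [56,40,0,4,0,0,0],
    [56,40,0,4,0,0,0],
    [56,40,0,4,0,0,0],
    [56,40,0,4,0,0,0],
  ],
)

```text
time: 3.1
position: [0.5561, -0.1449, 0.2389]
tool_rot: [-90.0, 0.0, -90.5]
contact_force: [-0.2, 0.9, 0.7]
finger_gap: 0.0559
```

Request:
play_rows(
  commands=[
    [56,40,0,0,0,0,0],
    [56,38,0,0,0,0,0],
    [56,30,0,0,0,0,0],
    [56,10,0,2,0,0,0],
    [56,0,0,0,0,0,0],
    [56,0,0,0,0,0,0],
  ],
)

```text
time: 3.6
position: [0.5572, -0.2605, 0.2385]
tool_rot: [-90.0, 0.0, -90.6]
contact_force: [-0.4, -0.0, 0.2]
finger_gap: 0.0557
```

```bash
cat > st.py <<'E'
from h import *
import sys
np.set_printoptions(precision=4,suppress=True)
s=r.sense();p=s["position"];R=E(s["tool_rot"])
print({k:s[k] for k in("time","position","tool_rot","contact_force","torque","finger_gap","joint_pos")})
if len(sys.argv)>3:
    t=np.array(list(map(float,sys.argv[1:4])));print("delta tool mm",R.T@(t-p)*1000)
E
python3 st.py .558 -.2605 .088
python3 - <<'E'
from m import *
for n,(u0,u1,v0,v1) in(("top",(400,475,175,240)),("side",(290,360,280,345))):
    p=cv2.imread(f"pics/{n}0.png").astype(int);D=np.load(n+"0.npy");P=[]
    for v in range(v0,v1):
        for u in range(u0,u1):
            b,g,r_=p[v,u]
            if g>40 and g>1.6*r_ and g>1.6*b:
                q=atd(n,u,v,D)
                if .090<q[2]<.098 and np.hypot(q[0]-.558,q[1]+.26)<.036:P.append(q)
    P=np.array(P);print(n,len(P),P.mean(0),cv2.minAreaRect((P[:,:2]*1000).astype(np.float32)))
    w,V=np.linalg.eigh(np.cov(P[:,:2].T));print(np.degrees(np.arctan2(V[1,1],V[0,1])))
E
```

```text
{'time': 3.6, 'position': array([ 0.5572, -0.2605,  0.2385]), 'tool_rot': array([-90.0353,   0.0298, -90.5603]), 'contact_force': array([-0.434 , -0.0345,  0.1511]), 'torque': array([-0.086 ,  0.073 , -0.0136]), 'finger_gap': 0.05574346290806493, 'joint_pos': array([-27.2359,  14.2446, 109.4735,   0.013 ,  56.3268, -26.6828])}
delta tool mm [  0.0212 150.5382   0.8867]
top 187 [ 0.5573 -0.2583  0.0932] ((557.9952392578125, -259.83795166015625), (55.6727180480957, 20.25153350830078), 89.57063293457031)
88.14858230201952
side 172 [ 0.5568 -0.2639  0.0932] ((557.1361083984375, -261.3320617675781), (56.81501388549805, 20.122440338134766), 89.2859115600586)
87.65483436293742
```

Request:
play_rows(
  commands=[
    [56,0,30,0.5,0,0,0],
    [56,0,35,0,0,0,0],
    [56,0,35,0,0,0,0],
    [56,0,25,0,0,0,0],
    [56,0,15,0,0,0,0],
    [56,0,7,0,0,0,0],
    [56,0,3,0,0,0,0],
    [56,0,0,0,0,0,0],
    [56,0,0,0,0,0,0],
  ],
)

```text
time: 4.35
position: [0.5587, -0.2611, 0.0903]
tool_rot: [-89.9, -0.0, -90.5]
contact_force: [0.5, 0.3, 0.6]
finger_gap: 0.056
```

Request:
play_rows(
  commands=[
    [40,0,0,0,0,0,0],
    [34,0,0,0,0,0,0],
    [28,0,0,0,0,0,0],
    [24,0,0,0,0,0,0],
    [20,0,0,0,0,0,0],
    [10,0,0,0,0,0,0],
    [0,0,0,0,0,0,0],
    [0,0,0,0,0,0,0],
    [0,0,0,0,0,0,0],
  ],
)

```text
time: 5.1
position: [0.5581, -0.261, 0.0891]
tool_rot: [-90.0, -0.0, -90.5]
contact_force: [-0.1, 0.1, 3.1]
finger_gap: 0.0201
```

```bash
python3 st.py .558 -.2605 .088
```

```text
{'time': 5.1, 'position': array([ 0.5581, -0.261 ,  0.0891]), 'tool_rot': array([-89.9856,  -0.0068, -90.5188]), 'contact_force': array([-0.0698,  0.1296,  3.1024]), 'torque': array([-0.0786,  0.087 , -0.0212]), 'finger_gap': 0.020051702702790702, 'joint_pos': array([-27.2344,  26.4017, 111.9191,   0.0007,  41.6633, -26.7161])}
delta tool mm [-0.5158  1.1195 -0.056 ]
```

Request:
play_rows(
  commands=[
    [0,0,-2,0,0,0,0],
    [0,0,-3,0,0,0,0],
    [0,0,-4,0,0,0,0],
    [0,0,-6,0,0,0,0],
    [0,0,-10,0,0,0,0],
    [0,0,-20,0,0,0,0],
    [0,0,-30,0,0,0,0],
    [0,0,-30,0,0,0,0],
    [0,0,-15,0,0,0,0],
    [0,0,0,0,0,0,0],
    [0,0,0,0,0,0,0],
  ],
)

```text
time: 6.02
position: [0.5584, -0.2612, 0.2104]
tool_rot: [-89.9, -0.1, -90.5]
contact_force: [0.2, 0.9, -1.1]
finger_gap: 0.0195
```

```bash
python3 st.py
python3 - <<'E'
from h import *
for n in("top","side"):
    p,d=r.get_image(n);cv2.imwrite(f"pics/{n}1.png",p);np.save(n+"1.npy",d);
s=r.sense()["position"];u,v=proj("side",s)
p=cv2.imread("pics/side1.png");u,v=int(u),int(v)
cv2.imwrite("pics/s1.png",cv2.resize(p[v-50:v+70,u-60:u+60],(600,600),interpolation=cv2.INTER_CUBIC));print(u,v)
E
```

```text
{'time': 6.0167, 'position': array([ 0.5584, -0.2612,  0.2104]), 'tool_rot': array([-89.8613,  -0.0761, -90.5164]), 'contact_force': array([ 0.1767,  0.8625, -1.0824]), 'torque': array([-0.0826,  0.1465, -0.036 ]), 'finger_gap': 0.01951508815354447, 'joint_pos': array([-27.2358,  16.3017, 110.2062,  -0.007 ,  53.334 , -26.7153])}
330 256
```

View pics/s1.png

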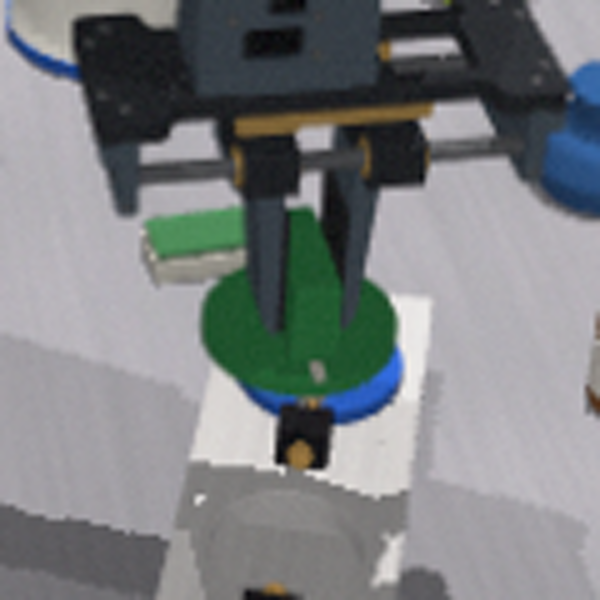

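The side crop (picture 5) shows the green lid out of its bay and held by the bar, its disc at about (300,330) in the crop. The blue lid is still parked. Next I check the lid's tilt, its yaw and how it sits in the grip.

```bash
cat > held.py <<'E'
from m import *
import sys
k=sys.argv[1]
s=r.sense()["position"]
for n in("top","side"):
    p=cv2.imread(f"pics/{n}{k}.png").astype(int);D=np.load(f"{n}{k}.npy");P=[]
    u0,v0=map(int,proj(n,s))
    for v in range(max(0,v0-60),min(420,v0+60)):
        for u in range(max(0,u0-60),min(560,u0+60)):
            b,g,r_=p[v,u]
            if g>40 and g>1.5*r_ and g>1.5*b:
                q=atd(n,u,v,D)
                if np.abs(q-s-[0,0,-.031]).max()<.046:P.append(q)
    P=np.array(P)
    if len(P)<40: print(n,len(P));continue
    L=P[np.abs(P[:,2]-np.median(P[P[:,2]<s[2]-.022][:,2]))<.006]
    A=np.c_[L[:,:2]-s[:2],np.ones(len(L))];c=np.linalg.lstsq(A,L[:,2],rcond=None)[0]
    print(n,len(L),"z at axis rel TCP",c[2]-s[2],"tilt deg",np.degrees(c[:2]),"circ",cv2.minEnclosingCircle((L[:,:2]*1000).astype(np.float32)))
    T=P[P[:,2]>s[2]-.022]
    if len(T)>10:print(" bar",cv2.minAreaRect((T[:,:2]*1000).astype(np.float32)))
E
python3 held.py 1
```

```text
top 381 z at axis rel TCP -0.029744189992931075 tilt deg [0.184  0.4217] circ ((556.9650268554688, -259.9289245605469), 39.198001861572266)
 bar ((559.4473876953125, -246.87106323242188), (28.636302947998047, 37.323204040527344), 53.04655075073242)
side 471 z at axis rel TCP -0.0314071207656145 tilt deg [0.9913 0.2275] circ ((555.782958984375, -262.8835144042969), 40.687294006347656)
 bar ((554.1903076171875, -264.5500183105469), (30.32769775390625, 54.6231803894043), 14.691670417785645)
```

Request:
play_rows(
  commands=[
    [0,-15,0,0,0,0,0],
    [0,-30,0,0,0,0,0],
    [0,-38,0,0,0,0,0],
    [0,-38,0,0,0,0,0],
    [0,-38,0,0,0,0,0],
    [0,-38,0,0,0,0,0],
    [0,-38,0,0,0,0,0],
    [0,-38,0,0,0,0,0],
    [0,-38,0,0,0,0,0],
    [0,-38,0,0,0,0,0],
    [0,-38,0,0,0,0,0],
    [0,-38,0,0,0,0,0],
  ],
)

```text
time: 7.12
position: [0.5604, 0.1664, 0.2079]
tool_rot: [-90.1, -0.0, -90.5]
contact_force: [1.4, -0.6, -2.2]
finger_gap: 0.0203
```

Request:
play_rows(
  commands=[
    [0,-37,0,0,0,0,0],
    [0,-28,0,0,0,0,0],
    [0,-15,0,0,0,0,0],
    [0,-7,0,0,0,0,0],
    [0,0,0,0,0,-0.05,0],
    [0,0,0,0,0,-0.08,0],
    [0,0,0,0,0,-0.08,0],
    [0,0,0,0,0,-0.07,0],
    [0,0,0,0,0,-0.036,0],
    [0,0,0,0,0,0,0],
    [0,0,0,0,0,0,0],
  ],
)

```text
time: 8.03
position: [0.5623, 0.2502, 0.2085]
tool_rot: [-90.1, -0.0, -72.5]
contact_force: [-0.4, -0.0, -0.9]
finger_gap: 0.0198
```

```bash
python3 st.py .563 .2506 .175
python3 - <<'E'
from h import *
for n in("top","side"):
    p,d=r.get_image(n);cv2.imwrite(f"pics/{n}2.png",p);np.save(n+"2.npy",d);
p=cv2.imread("pics/side2.png");u,v=map(int,proj("side",[.563,.25,.15]))
cv2.imwrite("pics/s2.png",cv2.resize(p[v-45:v+55,u-50:u+50],(600,600),interpolation=cv2.INTER_CUBIC));print(u,v)
E
python3 held.py 2
```

```text
{'time': 8.0333, 'position': array([0.5623, 0.2502, 0.2085]), 'tool_rot': array([-90.0507,  -0.0087, -72.5339]), 'contact_force': array([-0.3532, -0.0455, -0.8832]), 'torque': array([-0.0688,  0.042 ,  0.031 ]), 'finger_gap': 0.019818728886369107, 'joint_pos': array([ 21.8245,  16.4329, 110.2756,  -0.006 ,  53.3427,   4.362 ])}
delta tool mm [-0.1228 33.4698  0.8444]
293 168
top 0
side 176 z at axis rel TCP -0.032639515020339266 tilt deg [-0.029   1.2267] circ ((560.8975830078125, 247.8441925048828), 40.68431091308594)
 bar ((567.572021484375, 242.13182067871094), (53.46703338623047, 20.620624542236328), 81.12071990966797)
```

View pics/s2.png

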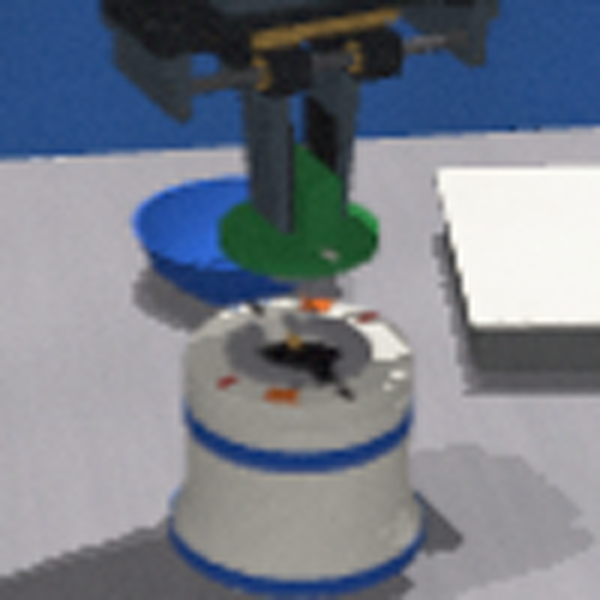

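The crop (picture 6) shows the lid level above the mouth. The black marks are at (258,310) and (345,393), the ambers at (318,303) and (282,395). I'll check the mill's centre with the same camera.

Run:
```python
from m import *
f=lambda u,v:onz("side",(u+.5)/6-.5+243,(v+.5)/6-.5+123,.1085)
for a,b in(((258,310),(345,393)),((318,303),(282,395)),((369,317),(228,382))):
    A,B=f(*a),f(*b);d=B-A;print((A+B)/2,np.linalg.norm(d)/2,np.degrees(np.arctan2(d[1],d[0])))
```

```text
[0.5612 0.2486 0.1085] 0.04906973683773738 -72.32428843449969
[0.5617 0.2515 0.1085] 0.05029032950945397 -109.35523030028438
[0.5613 0.2503 0.1085] 0.0502936863753942 -144.05863451377692
```

Request:
play_rows(
  commands=[
    [0,0,8,1,0,0,0],
    [0,0,12,0,0,0,0],
    [0,0,10,0,0,0,0],
    [0,0,6,0,0,0,0],
    [0,0,3,0,0,0,0],
    [0,0,2,0,0,0,0],
    [0,0,2,0,0,0,0],
    [0,0,0,0,0,0,0],
  ],
)

```text
time: 8.8
position: [0.5635, 0.2514, 0.1658]
tool_rot: [-90.0, -0.0, -72.4]
contact_force: [-0.5, -0.3, -0.5]
finger_gap: 0.0198
```

```bash
python3 st.py .5632 .2507 .1488
```

```text
{'time': 8.8, 'position': array([0.5635, 0.2514, 0.1658]), 'tool_rot': array([-90.0053,  -0.0009, -72.4113]), 'contact_force': array([-0.5356, -0.3441, -0.5317]), 'torque': array([-0.1106,  0.0002, -0.0684]), 'finger_gap': 0.01982083836191322, 'joint_pos': array([ 21.8795,  19.8644, 111.0251,  -0.0006,  49.1158,   4.2912])}
delta tool mm [ 0.5721 16.9535 -0.4679]
```

Request:
play_rows(
  commands=[
    [0,0.3,2,-0.3,0,0,0],
    [0,0,2,0,0,0,0],
    [0,0,2,0,0,0,0],
    [0,0,1,0,0,0,0],
    [0,0,1,0,0,0,0],
    [0,0,0,0,0,0,0],
  ],
)

```text
time: 9.3
position: [0.5632, 0.251, 0.1578]
tool_rot: [-90.0, -0.0, -72.4]
contact_force: [-0.6, 0.3, -1.9]
finger_gap: 0.02
```

Request:
play_rows(
  commands=[
    [0,0,2,0,0,0,0],
    [0,0,2,0,0,0,0],
    [0,0,1,0,0,0,0],
    [0,0,1,0,0,0,0],
    [0,0,1,0,0,0,0],
    [0,0,0.5,0,0,0,0],
    [0,0,0,0,0,0,0],
  ],
)

```text
time: 9.88
position: [0.5632, 0.251, 0.1503]
tool_rot: [-90.0, -0.0, -72.4]
contact_force: [-0.6, 0.2, -2.6]
finger_gap: 0.0196
```

Request:
play_rows(
  commands=[
    [0,0,0.5,0,0,0,0],
    [0,0,0.5,0,0,0,0],
    [0,0,0.5,0,0,0,0],
    [0,0,0.5,0,0,0,0],
    [0,0,0,0,0,0,0],
  ],
)

```text
time: 10.3
position: [0.5633, 0.251, 0.1491]
tool_rot: [-90.0, -0.0, -72.4]
contact_force: [-4.9, -1.2, 9.1]
finger_gap: 0.02
```

Request:
play_rows(
  commands=[
    [0,0,0,0,0,0.03,0],
    [0,0,0,0,0,0.05,0],
    [0,0,0,0,0,0.05,0],
    [0,0,0,0,0,0.05,0],
    [0,0,0,0,0,0.05,0],
    [0,0,0,0,0,0,0],
  ],
)

```text
time: 10.8
position: [0.5639, 0.2511, 0.1491]
tool_rot: [-89.9, 0.0, -85.7]
contact_force: [0.6, -0.3, 5.0]
finger_gap: 0.0198
```

```bash
python3 st.py
```

```text
{'time': 10.8, 'position': array([0.5639, 0.2511, 0.1491]), 'tool_rot': array([-89.9193,   0.0138, -85.7171]), 'contact_force': array([ 0.6246, -0.3031,  4.9984]), 'torque': array([-0.2305,  0.0992,  0.0253]), 'finger_gap': 0.019836608689598106, 'joint_pos': array([ 21.8453,  21.2261, 111.2924,  -0.0151,  47.4004,  17.5727])}
```

Request:
play_rows(
  commands=[
    [0,0,0,0,0,0.04,0],
    [0,0,0,0,0,0.05,0],
    [0,0,0,0,0,0.05,0],
    [0,0,0,0,0,0.05,0],
    [0,0,0,0,0,0.05,0],
    [0,0,0,0,0,0.05,0],
    [0,0,0,0,0,0.05,0],
    [0,0,0,0,0,0.04,0],
    [0,0,0,0,0,0.03,0],
    [0,0,0,0,0,0,0],
    [0,0,0,0,0,0,0],
  ],
)

```text
time: 11.72
position: [0.564, 0.2511, 0.1491]
tool_rot: [-89.9, 0.0, -109.0]
contact_force: [0.8, -1.1, 6.6]
finger_gap: 0.0199
```

```bash
python3 st.py
python3 - <<'E'
from h import *
for n in("top","side"):
    p,d=r.get_image(n);cv2.imwrite(f"pics/{n}3.png",p);np.save(n+"3.npy",d);
p=cv2.imread("pics/side3.png");u,v=map(int,proj("side",[.563,.25,.12]))
cv2.imwrite("pics/s3.png",cv2.resize(p[v-30:v+30,u-40:u+40],(800,600),interpolation=cv2.INTER_CUBIC));print(u,v)
E
python3 held.py 3
```

```text
{'time': 11.7167, 'position': array([0.564 , 0.2511, 0.1491]), 'tool_rot': array([ -89.9301,    0.043 , -109.0008]), 'contact_force': array([ 0.816 , -1.122 ,  6.5609]), 'torque': array([-0.4161,  0.0195,  0.0878]), 'finger_gap': 0.019919429243542765, 'joint_pos': array([ 21.8417,  21.2272, 111.2926,  -0.0179,  47.3992,  40.8546])}
293 177
top 0
side 176 z at axis rel TCP -0.03286803513446433 tilt deg [-0.3483  1.6301] circ ((559.5956420898438, 249.3604278564453), 40.416839599609375)
 bar ((560.0501098632812, 248.85255432128906), (63.01641082763672, 20.093069076538086), 73.35845184326172)
```

View pics/s3.png

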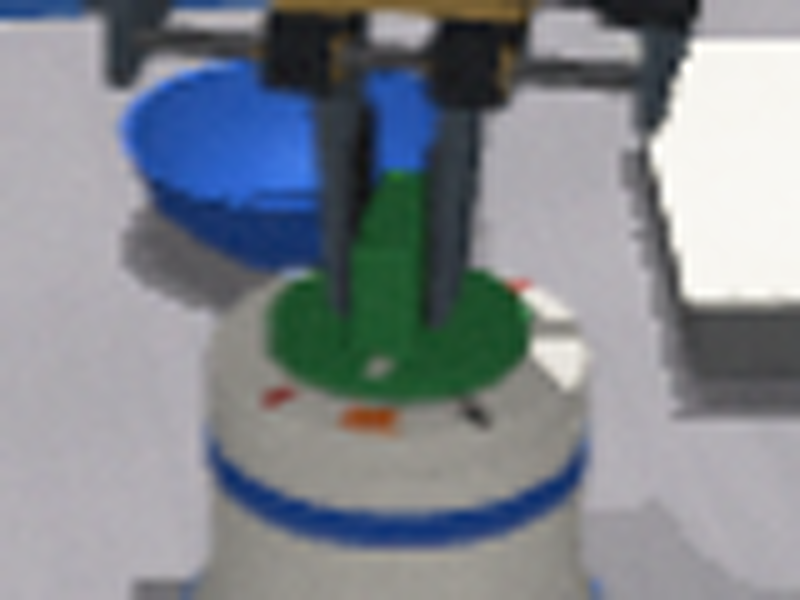

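Run:
```python
from m import *
f=lambda u,v,z:onz("side",(u+.5)/10-.5+253,(v+.5)/10-.5+147,z)
c=np.array([.5614,.2501,0])
for nm,u,v,z in(("ptr",378,366,.118),("amber",370,419,.1085),("black",475,412,.1085),("red",280,397,.1085)):
    d=f(u,v,z)-c;print(nm,np.hypot(*d[:2]),np.degrees(np.arctan2(d[1],d[0])))
```

```text
ptr 0.033715193648238544 -110.69930863741305
amber 0.04910176480592141 -109.5919282319734
black 0.04861824411692929 -72.1524942202998
red 0.0503753721409914 -144.3669436684295
```

Request:
play_rows(
  commands=[
    [0,0,0,0,0,0,0],
    [0,0,0,0,0,0,0],
    [0,0,0,0,0,0,0],
    [0,0,0,0,0,0,0],
    [0,0,0,0,0,0,0],
    [0,0,0,0,0,0,0],
  ],
)

```text
time: 12.32
position: [0.564, 0.2511, 0.1491]
tool_rot: [-89.9, 0.0, -109.0]
contact_force: [1.0, -1.8, 5.4]
finger_gap: 0.0199
```

The pointer is at -110.7° and the amber middle at -109.6°. The lid is seated and the pose is steady, so I'm handing in.

```bash
python3 -c "
from station import r
print(r.job_done())"
```

```text
the job is handed in; nothing more can be done
None
```

I pulled the green lid straight up out of its catch, set it into the mill mouth with its lugs in the slots, and twisted it clockwise to mid amber. I handed in at about 12.4 s with the gripper still holding the lid.

**Final checks**
- **Seating:** the tool was 149.1 mm above the table, which matches the height expected for the disc lying on the rim. The upward contact force was about 5–7 N.
- **Twist:** the wrist turned 36.6°. In the picture the pointer I could see stood within about 1° of the amber middle, about 34° short of the red mark. I could not see the other pointer.
- **Holding:** the pose stayed steady for 0.5 s before hand-in. The moment about the upright axis (about 0.09 N m, noisy) fits the return spring, which should give about 0.13 N m.
- **Other objects:** nothing touched the blue lid, splitter or bowl along the way. I did not measure their positions again at the end.

**Disagreement:** the two cameras differed by about 2 mm, within the stated calibration. The top camera could not see the lid once the arm was over the mill, so the last picture check used only the side camera.

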